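# Open the blast gate three clicks and start the dust extractor

## Robot

A 6-joint arm with a two-finger parallel gripper is mounted at the origin on the work surface. World frame = base frame: x ahead of the robot, y to its left, z up, the work surface at z = 0. Lengths are in mm, angles in rad, forces in N, time in s.
With the tool pointing down it reaches from about 400 to 925 mm from the base axis. Payload 12.5 kg.
Tool frame: the origin (TCP) lies midway between the tips of the shut fingers; the grasp point (between the pads) lies 19 mm behind it; z points along the fingers, y is the line along which they close (so a half turn about z gives the same grasp; the last joint's range is limited). The gripper opens to 95 mm and grips with 3 to 60 N. Pads are 20 mm wide; open, the fingers measure 119 mm over their backs; the gripper's body (75 mm by 180 mm) begins 59 mm behind the grasp point.
Start: joints at [1.005, 0.491, 1.559, -0, 1.092, -0.106], TCP at [277.343, 560.114, 214.661] pointing down, gripper open.
Joint ranges: [-3.1, 3.1], [-0.84, 2.19], [0.05, 2.79], [-1.13, 4.28], [0.06, 2.93], [-2.69, 2.69]. Speed limits (rad/s): [2.22, 2.22, 2.79, 3.14, 3.14, 3.14].

## Interface

Orientations are given as [roll, pitch, yaw] about the fixed x, y, z axes, in that order (R = Rz(yaw) Ry(pitch) Rx(roll)).
In Python, from cell import env gives the robot as it stands.
- The arm moves only by the tool arm_command, never from a script. Its argument "targets" is a list of rows, each a list of 5 numbers: the shift along the tool's x, y, z in mm, then the turn about the tool's z in degrees, then the opening, from 0 (shut) to 1 (fully open). In form: [[tx, ty, tz, roll, fingers], ...]. A call has 1 to 5 rows; each row is the pose to reach, as a shift and turn from the pose commanded when the call began, along the tool's axes at that moment; what a row does not reach only later rows make up. A row lasts 1/10 s, in which the tool goes at most 50 mm and 8.59 degrees, less where a joint would pass 70% of its speed; a pose out of reach is approached as far as the arm can. A call with a gripper value outside its range is refused whole. The fingers move at their own pace and stop on an object; the grip force is fixed at half the most. Time passes only in rows, so rows that repeat a pose let the fingers close. It gives the time, the measured TCP pose, the force, the opening and the grip force at its end, in the units of the state.
- env.state(): the state, without advancing time (a new reading comes with each control period).
- env.read_camera(name): name is "scene" or "top" or "wrist"; returns a dict with "frame" (480x640x3 uint8, red, green, blue), "vertical_fov" (degrees; the focal length in pixels is half the picture's height over the tangent of half this angle, whatever the lens; pixels are square), "cx", "cy" (the principal point, pixels), "world_from_camera" (4x4, takes a point from camera to world coordinates); the wrist camera has in their place "hand_eye" (4x4, takes a point from camera to tool coordinates, whose origin is the TCP and whose axes are the flange's). Camera axes: x right, y down, z forward; pixel columns grow to the right and rows downward; lengths in mm; the calibration is good to about 2 mm. A picture is of the moment at which its call begins: read the wrist's pose just before it. There is no depth.
- env.job_done(): hands the job in; it is judged then, once.
The state is a dict: "t": time; "joints": joint angles; "qvel": joint speeds; "tau": joint torques, N m; "eef_pos": TCP position; "tcp_rot": TCP orientation; "ft_force": force on the tool from outside, world axes, zero at the start; "moment": the same for the moment, N m; "opening": opening from 0.0 (shut) to 1.0 (fully open); "grip_force": force on a finger pad.
Only numpy, scipy, OpenCV 4.12 (cv2) and the standard library are available. Lean on these libraries where they do the work, as an engineer would, in place of code of your own. Each camera call takes 0.05 s, during which the arm holds its last target. There are 200 camera calls.

## Task

Get the dust extraction of the sanding box going: with your fingertips push the red paddle of the closed blast gate outwards, away from the gate frame, feeling the clicks, and stop with the gate resting in its third click, without letting it run on into the fourth. Then press the green start button on the yellow switch box right down and let go of it. Push gently and do not grip the paddle, do not press the red stop button, and leave the other things on the bench and on the sanding box where they are.

Things in the scene. Friction and masses are not known exactly. Their poses are not given: they have to be found in the camera images.
- unit: Fixed sanding box, galvanised duct and blast gate, one piece. Origin on the bench right under the middle of the gate; z up; x points from the gate's paddle side through the gate, roughly away from the robot; y (left) towards the sanding box.
- gate_frame (a point): Top centre of the gate frame: two upright aluminium plates, 124 mm along the unit's x, 20 mm along y, 116 mm high. A steel bridge with a brass cap stands over it 30 mm nearer the paddle, 30 mm wide, 157 mm high. The duct (80 mm across, axis 60 mm up) runs along y through the frame; on the -y side it bends away to +x, its right side 170 mm from here.
- box_top (a point): Centre of the grille on top of the downdraft sanding box, 106 mm above the bench (rim 114 mm). The box is 300 mm along the unit's x and 340 mm along y.
- gate (a joint): How far the blade is slid out (m), along -x of unit: 0 closed (start, within 2 mm), 0.080 fully open. Clicks at 0.016, 0.032, 0.048 (third), 0.064, 0.080. Leaving a click takes 9 to 14 N at once; the push fades over 8 mm to the crest halfway, then the gate snaps on by itself some 8 mm into the next click and centres there, leaving the fingers behind.
- blade: The sliding steel blade of the gate with its red paddle, all that slides. Origin at the unit's origin when the gate is closed, moving with the paddle; axes as unit.
- paddle (a point): Centre of the red paddle on the blade's outer end, 137 mm above the bench, axes as unit. 10 mm thick (x), 36 wide (y), 58 high (108 to 166 mm up). Push its inner face, which looks to +x. From that face to the frame is a 57 mm gap, gate closed (79 mm to the bridge); only the thin blade, top edge 102 mm up, runs through it below. The toothed rack on the blade begins 78 mm behind the centre.
- start_top (a point): Centre of the top of the green start button on the yellow switch box (box 90 x 130 x 50 mm high): a round cap 28 mm across, its top 74 mm above the bench, in a black collar 44 mm across. The red stop button, alike, is 60 mm away on the same box along its length.
- start (a joint): Travel of the green start button (m): 0 released, 0.006 pressed right down (straight down, spring, 1.5 N at first, 5 N at the bottom); it springs back.
- stop_top (a point): Centre of the top of the red stop button, like the green one.
- stop (a joint): Travel of the red stop button (m): 0 released, 0.006 pressed right down.
- slice: Bystander: round wood slice with bark, 104 mm across, 18 mm thick, lying on the sanding box. Origin under its centre.
- sander: Bystander: cork sanding block 105 x 60 x 30 mm lying on the sanding box. Origin under its centre.
- glue: Bystander: white glue bottle with a red cap, 48 mm across, 135 mm high, standing on the bench. It and the varnish bottle may stand in each other's place, one of them 120 to 135 mm to the -y side of the paddle. Origin under its centre.
- varnish: Bystander: blue varnish bottle with a white cap, 50 mm across, 125 mm high, standing on the bench. Origin under its centre.
- tub: Bystander: yellow open plastic tub, 110 mm across, 85 mm high, in front of the sanding box. Origin under its centre.
- driver: Bystander: screwdriver with a red handle lying on the bench in front of the gate. Origin under its centre.
- hut: Bystander: miniature hut on a wood slice, 110 mm across, about 80 mm high, at the right of the bench. Origin under its centre.
Not all that is in view belongs to the job. Leave any purple look-alike of the part that bears start_top alone.

How it is judged (in metres and radians):
On the way, in this order (a step that is already met when the one before it is completed fails the run):
1. the gate rests in its third click (value of joint gate between 0.0445 and 0.0515 m and velocity of joint gate between -0.01 and 0.01 m/s), for 0.4 s.
2. the green start button is pressed right down with the gate in its third click (value of joint gate between 0.0445 and 0.0515 m and value of joint start above 0.0045 m), for 0.05 s.
At the end, for the whole second after the job is handed in: The gate rests within 3.5 mm of its third click (joint 0.0445 to 0.0515 m), still; the start button has been pressed (at least 4.5 of 6 mm) and is released (under 2 mm); the stop button is up (all of step 1 and value of joint each of start, stop below 0.002 m); the robot touches nothing.
It fails at once if the gate ran past the third click into the fourth (value of joint gate above 0.058 m).
It fails at once if the start button was pressed before the gate was at its third click (value of joint start above 0.003 m and not (value of joint gate between 0.0445 and 0.0515 m)).
It fails at once if the red stop button was pressed (value of joint stop above 0.003 m).
It fails at once if the paddle was gripped or shoved hard (over 30 N) (contact force between the fingers and blade above 30 N).
It fails at once if a bystander was moved more than 30 mm, lifted, carried or tipped over (distance of any of slice, sander, glue, varnish, tub, driver, hut from where it was at the start of the episode above 0.03 m or angle between any of glue, varnish, tub, hut's own z axis and vertical above 0.5 rad).
It also fails if it takes over 58 s, if anything falls off the work surface, if the arm or the gripper's body presses on something with over 40 N, if the wrist force passes 120 N, or if a joint passes its speed limit or range.

## Working session

There is one attempt and no reset: what is moved stays moved. The work goes in short steps, Python scripts to look and compute and a tool call to move; the robot and the scene stay as the last step left them, time stands still between calls to the robot, and variables do not carry over. Pictures are saved under pics/ and viewed, at most 10 in all, crops included, and the job is handed in when it is done.

Besides the shell and the picture viewer there is one more tool, called as name([rows], argument=value, ...), one row to a line, values as JSON. arm_command: Moves the arm, as the interface text tells. Its arguments: {"type":"object","properties":{"targets":{"type":"array","items":{"type":"array","items":{"type":"number"}}}},"required":["targets"]}

```bash
mkdir -p pics
cat > h.py <<'E'
import numpy as np, cv2
from cell import env
from scipy.spatial.transform import Rotation as R
def cam(n):
    s=env.state(); c=env.read_camera(n); f=240/np.tan(np.radians(c["vertical_fov"])/2)
    if n=="wrist":
        T=np.eye(4); T[:3,:3]=R.from_euler("xyz",s["tcp_rot"]).as_matrix(); T[:3,3]=s["eef_pos"]; T=T@np.array(c["hand_eye"])
    else: T=np.array(c["world_from_camera"])
    return c["frame"],f,c["cx"],c["cy"],T
def ray(c,u,v):
    _,f,cx,cy,T=c; d=T[:3,:3]@np.array([(u-cx)/f,(v-cy)/f,1]); return T[:3,3],d
def plane(c,u,v,z):
    o,d=ray(c,u,v); return o+d*(z-o[2])/d[2]
def proj(c,p):
    _,f,cx,cy,T=c; q=np.linalg.inv(T)@np.append(p,1); return q[0]/q[2]*f+cx,q[1]/q[2]*f+cy
def save(n,im): cv2.imwrite("pics/"+n,cv2.cvtColor(im,cv2.COLOR_RGB2BGR))
def blobs(im,lo,hi,amin=40):
    m=cv2.inRange(cv2.cvtColor(im,cv2.COLOR_RGB2HSV),lo,hi)
    n,l,st,ce=cv2.connectedComponentsWithStats(m)
    return [(st[i].tolist(),ce[i].round(1).tolist()) for i in range(1,n) if st[i][4]>=amin],l
E
python3 - <<'E'
from h import *
print(env.state())
for n in("scene","top"):
    c=cam(n); save(n+".png",c[0]); print(n,c[1:4],c[4].round(3).tolist())
E
```

```text
{'t': 0.0, 'joints': array([ 1.00539058e+00,  4.91582136e-01,  1.55948533e+00, -1.22166047e-05,
        1.09166921e+00, -1.05624945e-01]), 'qvel': array([ 0.000184  , -0.00033505, -0.00118926,  0.00100673,  0.00231444,
        0.00143115]), 'tau': array([-9.77746276e-04, -6.12634706e+01, -2.58184916e+01,  6.91784034e-02,
        4.81453200e-02, -1.17240029e-04]), 'eef_pos': array([277.20449984, 559.88023653, 214.0353606 ]), 'tcp_rot': array([-3.14045386e+00, -1.09838629e-04,  2.68181743e+00]), 'ft_force': array([0.52184855, 1.17751041, 0.98488282]), 'moment': array([-0.00462397,  0.01694054,  0.01476587]), 'grip_force': 0.0, 'opening': 1.0003325140176207}
scene (np.float64(542.5803017955451), 324.28213469287545, 240.01776898764743) [[-0.868, 0.311, -0.386, 1126.759], [0.496, 0.55, -0.672, 943.75], [0.003, -0.775, -0.632, 1064.634], [0.0, 0.0, 0.0, 1.0]]
top (np.float64(543.071445004936), 332.66721731405147, 239.86444238913595) [[-0.028, -0.995, 0.099, 370.531], [-1.0, 0.028, -0.009, -61.04], [0.006, -0.099, -0.995, 1392.974], [0.0, 0.0, 0.0, 1.0]]
```

View pics/scene.png

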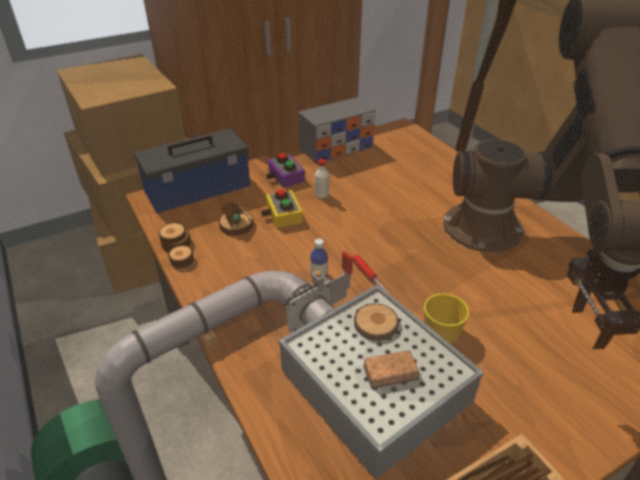

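View pics/top.png

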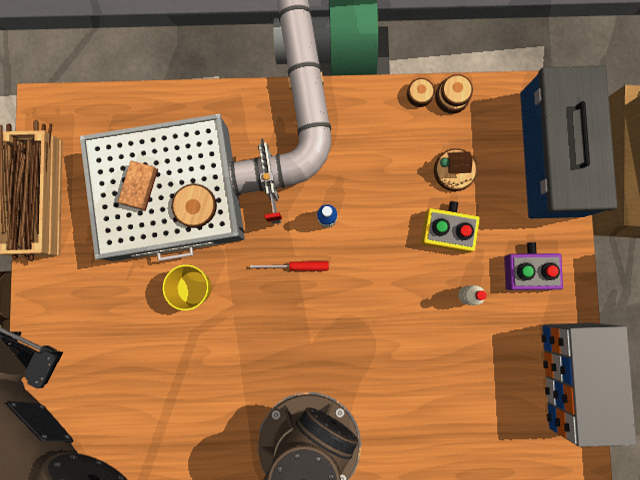

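The top view shows the red paddle at (273,216) and the gate frame at about (266,170). There are two switch boxes. The yellow one has green at (442,227) and red at (466,231); the purple look-alike has green at (527,271). The yellow box fits the description. I'll measure and confirm in one crop.

Run:
```python
from h import *
c=cam("top"); im=c[0]; s=cam("scene")
for nm,lo,hi in(("red",(0,150,90),(6,255,255)),("red2",(174,150,90),(180,255,255)),("green",(50,110,60),(85,255,255)),("yellow",(24,150,120),(34,255,255))):
    for q,k in((c,"top"),(s,"scene")):
        for b in blobs(q[0],lo,hi,15)[0]: print(nm,k,b)
for p,z in(((442,227),74),((466,231),74),((273,216),166),((327,215),125)): print(p,plane(c,*p,z).round(1))
# box front/right edge of sanding box rim
print("rim right edge",[plane(c,*p,114).round(1) for p in((220,115),(243,240),(80,137))])
a=cv2.resize(im[120:300,220:580],None,fx=2.2,fy=2.2,interpolation=cv2.INTER_CUBIC); save("crop1.png",a)
```

```text
red top ([264, 212, 18, 7, 77], [272.1, 215.2])
red top ([461, 225, 11, 12, 107], [466.0, 230.2])
red top ([289, 261, 40, 10, 373], [308.9, 265.6])
red top ([547, 265, 12, 12, 113], [552.4, 270.6])
red top ([477, 291, 10, 9, 75], [481.3, 294.9])
red scene ([278, 153, 8, 6, 40], [281.8, 155.5])
red scene ([319, 159, 7, 6, 29], [321.8, 161.8])
red scene ([277, 190, 9, 6, 40], [280.9, 192.4])
red scene ([343, 252, 32, 28, 332], [356.7, 264.4])
green top ([330, 0, 14, 14, 84], [335.4, 6.0])
green top ([340, 0, 12, 12, 46], [345.3, 5.3])
green top ([353, 0, 24, 20, 152], [367.1, 7.5])
green top ([330, 14, 48, 58, 1137], [354.0, 41.7])
green top ([331, 48, 13, 7, 34], [335.7, 50.7])
green top ([441, 159, 8, 7, 34], [444.4, 161.7])
green top ([436, 220, 12, 12, 110], [441.6, 225.9])
green top ([522, 265, 12, 12, 109], [527.8, 270.8])
green scene ([286, 161, 7, 6, 30], [288.6, 163.3])
green scene ([282, 199, 8, 6, 38], [285.2, 201.7])
yellow top ([425, 209, 54, 42, 408], [453.9, 229.1])
yellow top ([163, 265, 46, 45, 295], [185.9, 287.0])
yellow top ([177, 278, 11, 24, 173], [182.4, 289.7])
yellow scene ([267, 195, 12, 21, 60], [271.9, 205.0])
(442, 227) [ 526.  -341.9   74. ]
(466, 231) [ 514.5 -400.2   74. ]
(273, 216) [551.  62. 166.]
(327, 215) [555.9 -61.1 125. ]
rim right edge [array([808.7, 191. , 114. ]), array([503.3, 139.1, 114. ]), array([763.1, 527.5, 114. ])]
```

View pics/crop1.png

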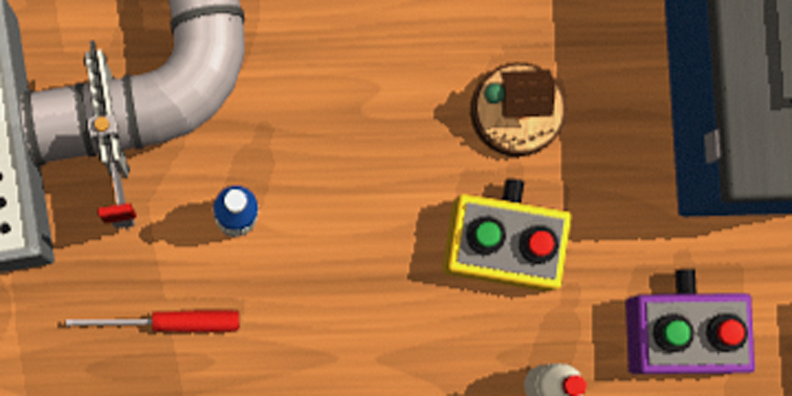

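The crop confirms the yellow box's green button at crop (486,235), full frame about (441,227), with stop to its right. The paddle is at crop (116,212) and the brass cap at (101,125). Next I move above the gap with the fingers shut.

arm_command([
  [-42,-26,-15,0,0],
  [-84,-52,-15,0,0],
  [-126,-78,-15,0,0],
  [-168,-104,-15,0,0],
  [-210,-130,-15,0,0],
])

```text
t: 0.7
eef_pos: [408.5, 348.7, 229.7]
tcp_rot: [3.141, 0.0, 2.682]
ft_force: [0.6, 0.4, 0.1]
opening: 0.635
grip_force: 0.0
```

arm_command([
  [-42,-26,0,0,0],
  [-84,-52,0,0,0],
  [-126,-78,0,0,0],
  [-168,-104,0,0,0],
  [-210,-130,0,0,0],
])

```text
t: 1.2
eef_pos: [539.1, 138.8, 229.7]
tcp_rot: [3.141, 0.0, 2.682]
ft_force: [0.3, 1.1, 0.1]
opening: 0.215
grip_force: 0.0
```

arm_command([
  [-35,-20,0,-8,0],
  [-65,-42,0,-16,0],
  [-75,-46,0,-24,0],
  [-75,-46,0,-32,0],
  [-75,-46,0,-35,0],
])

```text
t: 1.7
eef_pos: [585.2, 65.6, 229.3]
tcp_rot: [3.141, -0.001, -2.986]
ft_force: [-0.9, 0.3, 0.0]
opening: 0.006
grip_force: 0.0
```

Run:
```python
from h import *
s=env.state(); print(s["t"],s["eef_pos"],s["tcp_rot"],s["ft_force"],s["opening"])
c=cam("wrist"); save("w1.png",c[0]); print(np.array(c[4]).round(3).tolist(),env.read_camera("wrist")["hand_eye"])
for lo,hi in(((0,150,60),(6,255,255)),((174,150,60),(180,255,255))):print(blobs(c[0],lo,hi)[0])
t=cam("top"); print(blobs(t[0],(0,150,60),(6,255,255))[0])
```

```text
1.7 [585.24853829  65.56122331 229.27599945] [ 3.14139906e+00 -5.65634917e-04 -2.98647234e+00] [-0.89179238  0.29965872  0.02994498] 0.006054634436812948
[[-0.155, 0.944, 0.29, 503.111], [0.988, 0.149, 0.046, 53.072], [0.0, 0.293, -0.956, 398.112], [0.0, 0.0, 0.0, 1.0]] [[ 1.00055964e-03 -9.55884105e-01 -2.93742364e-01  8.31762960e+01]
 [ 9.99999488e-01  1.00094539e-03  1.49012718e-04  3.83701110e-01]
 [ 1.51581175e-04 -2.93742363e-01  9.55884617e-01 -1.68789295e+02]
 [ 0.00000000e+00  0.00000000e+00  0.00000000e+00  1.00000000e+00]]
[([187, 0, 123, 49, 3776], [246.8, 23.5]), ([290, 180, 62, 32, 1623], [319.9, 196.5])]
[]
[([460, 225, 12, 12, 114], [465.7, 230.3]), ([289, 261, 40, 10, 378], [308.8, 265.6]), ([546, 265, 13, 12, 124], [551.9, 270.6]), ([476, 291, 11, 9, 80], [480.7, 294.9])]
```

View pics/w1.png

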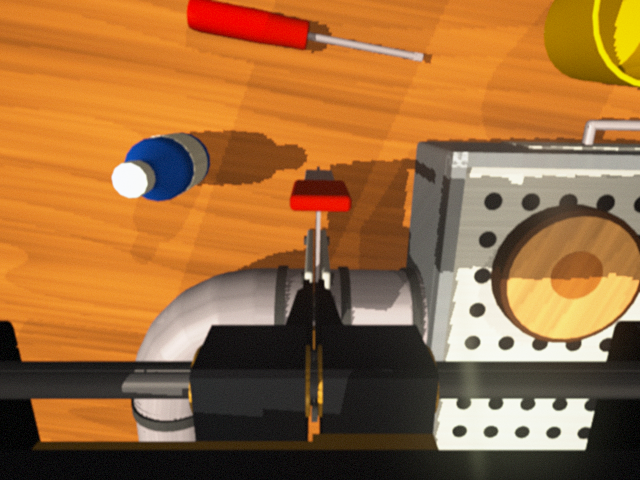

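The wrist view shows the red paddle at (320,196), its inner top edge on row 211, columns 290 to 351. The blade runs below it towards the frame. The varnish bottle is to the left at (150,170) and clear.

Run:
```python
from h import *
c=cam("wrist")
for p in((290.5,211.5),(351.5,211.5),(321,211.5)): print(plane(c,*p,166).round(1))
print("outer",plane(c,320,195,166).round(1))
m=cv2.inRange(cv2.cvtColor(c[0],cv2.COLOR_RGB2HSV),(0,150,40),(6,255,255))
for r in range(178,215,3):
    x=np.where(m[r,280:360])[0]; print(r,(x.min()+280,x.max()+280,c[0][r,320].tolist()) if len(x) else None)
print("blade", plane(c,319,218,102),plane(c,316,290,102)); print("tcp px",proj(c,env.state()["eef_pos"]))
```

```text
[560.3  49.5 166. ]
[555.1  84.1 166. ]
[557.7  66.8 166. ]
outer [548.3  64.8 166. ]
178 None
181 (np.int64(300), np.int64(339), [80, 21, 9])
184 (np.int64(293), np.int64(341), [78, 17, 0])
187 (np.int64(293), np.int64(343), [83, 19, 10])
190 (np.int64(292), np.int64(343), [82, 22, 6])
193 (np.int64(291), np.int64(346), [82, 18, 9])
196 (np.int64(290), np.int64(347), [174, 20, 0])
199 (np.int64(289), np.int64(348), [226, 16, 0])
202 (np.int64(289), np.int64(349), [240, 26, 0])
205 (np.int64(289), np.int64(349), [239, 23, 0])
208 (np.int64(290), np.int64(348), [233, 11, 0])
211 (np.int64(315), np.int64(345), [204, 91, 49])
214 None
blade [577.88392636  69.60984547 102.        ] [635.12247264  76.16633584 102.        ]
tcp px (np.float64(312.7425162486488), np.float64(303.9333793330288))
```

arm_command([
  [0,4,30,0,0],
  [0,4,60,0,0],
  [0,4,90,0,0],
  [0,4,109,0,0],
  [0,4,109,0,0],
])

```text
t: 2.4
eef_pos: [583.4, 70.3, 118.3]
tcp_rot: [3.141, -0.004, -2.992]
ft_force: [-0.4, 0.2, 0.9]
opening: -0.0
grip_force: 0.0
```

arm_command([
  [4,0,0,0,0],
  [8,0,0,0,0],
  [11,0,0,0,0],
  [13,0,0,0,0],
  [13,0,0,0,0],
])

```text
t: 2.9
eef_pos: [571.6, 68.2, 121.2]
tcp_rot: [-3.142, 0.001, -2.991]
ft_force: [-0.5, -0.4, -0.7]
opening: 0.005
grip_force: 0.0
```

arm_command([
  [1,0,0,0,0],
  [2,0,0,0,0],
  [3,0,0,0,0],
  [3,0,0,0,0],
  [3,0,0,0,0],
])

```text
t: 3.4
eef_pos: [569.8, 67.9, 120.8]
tcp_rot: [-3.142, 0.003, -2.991]
ft_force: [6.3, 1.2, -1.5]
opening: 0.002
grip_force: 2.8
```

```bash
cat > p.py <<'E'
from h import *
c=cam("wrist"); s=env.state(); b=[x for x in blobs(c[0],(0,150,40),(6,255,255),300)[0]]
print(s["t"],s["eef_pos"],s["ft_force"],b)
m=cv2.inRange(cv2.cvtColor(c[0],cv2.COLOR_RGB2HSV),(0,150,150),(6,255,255))
n,l,st,ce=cv2.connectedComponentsWithStats(m); print(st[1:][st[1:,4]>200].tolist())
E
python3 p.py
```

```text
3.45 [569.82670379  67.91146883 120.81509376] [ 5.76406513  0.6887166  -1.83783615] [([125, 0, 174, 51, 6190], [220.0, 20.0]), ([259, 250, 105, 79, 6892], [311.3, 290.3])]
[[125, 0, 172, 51, 5995], [265, 310, 97, 16, 1157]]
```

arm_command([
  [1,0,0,0,0],
  [1,0,0,0,0],
  [2,0,0,0,0],
  [2,0,0,0,0],
  [2,0,0,0,0],
])

```text
t: 3.95
eef_pos: [567.9, 67.6, 120.8]
tcp_rot: [-3.142, 0.003, -2.991]
ft_force: [5.3, 1.3, -0.7]
opening: 0.005
grip_force: 2.8
```

arm_command([
  [1,0,0,0,0],
  [2,0,0,0,0],
  [3,0,0,0,0],
  [4,0,0,0,0],
  [4,0,0,0,0],
])

```text
t: 4.45
eef_pos: [562.6, 66.9, 120.6]
tcp_rot: [3.142, -0.0, -2.99]
ft_force: [-0.2, 0.0, -0.2]
opening: 0.002
grip_force: 0.1
```

```bash
python3 p.py
```

```text
4.5 [562.43503079  66.84408208 120.56909357] [-0.44690565  0.53781226  0.77752665] [([127, 0, 172, 65, 7241], [212.4, 29.4]), ([259, 250, 105, 79, 6873], [311.5, 290.5])]
[[127, 0, 170, 65, 7090], [265, 310, 97, 16, 1116]]
```

arm_command([
  [1,0,0,0,0],
  [1,0,0,0,0],
  [1,0,0,0,0],
  [1,0,0,0,0],
  [1,0,0,0,0],
])

```text
t: 5.0
eef_pos: [561.7, 66.7, 120.6]
tcp_rot: [3.142, -0.0, -2.991]
ft_force: [0.2, -1.3, 0.6]
opening: 0.005
grip_force: 0.0
```

```bash
python3 p.py
```

```text
5.05 [561.7440323   66.726152   120.61567375] [-0.81776321  0.10972453  0.40576389] [([127, 0, 172, 66, 7288], [212.0, 30.7]), ([260, 248, 104, 79, 7008], [311.6, 289.3])]
[[127, 0, 170, 66, 7147], [265, 308, 97, 16, 1270]]
```

```bash
cat > p.py <<'E'
from h import *
c=cam("wrist"); s=env.state()
m=cv2.inRange(cv2.cvtColor(c[0],cv2.COLOR_RGB2HSV),(0,150,150),(6,255,255))
n,l,st,ce=cv2.connectedComponentsWithStats(m)
for q in st[1:]:
    if q[4]>200 and q[1]>60:
        u=q[0]+q[2]/2; o=plane(c,u,q[1],166)
        print(q.tolist(),"outer top edge",o.round(1),"slide",((549-o[0])/.99).round(1),"tcp-outer",(s["eef_pos"]-o)[:2].round(1))
print(s["t"],s["eef_pos"].round(1),s["ft_force"].round(1))
if __import__("sys").argv[1:]: save(__import__("sys").argv[1],c[0])
E
python3 p.py w2.png
```

```text
[265, 307, 97, 17, 1280] outer top edge [540.7  64.  166. ] slide 8.4 tcp-outer [21.1  2.8]
5.1 [561.8  66.7 120.6] [ 0.8  0.  -0.1]
```

View pics/w2.png

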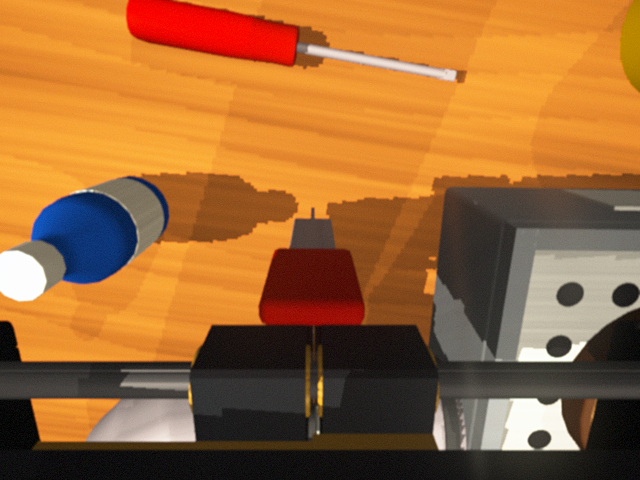

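The view shows the paddle's outer top edge at row 307, still touching the fingers, with a slide of about 8 mm. That puts it on the first crest. I keep pushing gently.

arm_command([
  [1,0,0,0,0],
  [1,0,0,0,0],
  [1,0,0,0,0],
  [1,0,0,0,0],
  [1,0,0,0,0],
])

```text
t: 5.6
eef_pos: [560.8, 66.6, 120.6]
tcp_rot: [3.142, 0.0, -2.991]
ft_force: [0.4, -0.6, 0.8]
opening: 0.003
grip_force: 0.0
```

```bash
python3 p.py
```

```text
[264, 291, 99, 19, 1475] outer top edge [534.1  62.9 166. ] slide 15.0 tcp-outer [26.7  3.6]
5.65 [560.8  66.6 120.6] [ 0.5 -0.5  0.1]
```

arm_command([
  [2,0,0,0,0],
  [4,0,0,0,0],
  [5,0,0,0,0],
  [6,0,0,0,0],
  [7,0,0,0,0],
])

```text
t: 6.15
eef_pos: [554.2, 65.5, 120.7]
tcp_rot: [3.142, 0.001, -2.991]
ft_force: [4.8, 2.2, -2.8]
opening: 0.006
grip_force: 2.3
```

arm_command([
  [1,0,0,0,0],
  [2,0,0,0,0],
  [3,0,0,0,0],
  [4,0,0,0,0],
  [4,0,0,0,0],
])

```text
t: 6.65
eef_pos: [550.8, 65.1, 120.7]
tcp_rot: [3.142, 0.002, -2.991]
ft_force: [3.1, 0.7, -2.2]
opening: 0.004
grip_force: 1.9
```

```bash
python3 p.py
```

```text
[266, 311, 96, 15, 1035] outer top edge [531.1  62.7 166. ] slide 18.1 tcp-outer [19.5  2.4]
6.7 [550.6  65.1 120.7] [ 4.1  2.4 -1.9]
```

arm_command([
  [1,0,0,0,0],
  [2,0,0,0,0],
  [3,0,0,0,0],
  [3,0,0,0,0],
  [3,0,0,0,0],
])

```text
t: 7.2
eef_pos: [546.5, 64.4, 120.6]
tcp_rot: [3.142, -0.001, -2.99]
ft_force: [-0.3, -0.5, 0.1]
opening: 0.003
grip_force: 0.0
```

arm_command([
  [1,0,0,0,0],
  [1,0,0,0,0],
  [1,0,0,0,0],
  [1,0,0,0,0],
  [1,0,0,0,0],
])

```text
t: 7.7
eef_pos: [545.9, 64.3, 120.6]
tcp_rot: [3.142, -0.0, -2.991]
ft_force: [-0.6, 1.1, -0.4]
opening: 0.004
grip_force: 0.0
```

```bash
python3 p.py
```

```text
[266, 309, 96, 15, 1179] outer top edge [525.6  61.8 166. ] slide 23.7 tcp-outer [20.4  2.5]
7.75 [546.   64.3 120.6] [ 0.1 -1.7 -0.5]
```

Almost on the second crest. One more millimetre at a time.

arm_command([
  [1,0,0,0,0],
  [1,0,0,0,0],
  [1,0,0,0,0],
  [1,0,0,0,0],
  [1,0,0,0,0],
])

```text
t: 8.25
eef_pos: [545.0, 64.2, 120.7]
tcp_rot: [3.142, 0.0, -2.99]
ft_force: [0.5, 0.2, -0.2]
opening: 0.007
grip_force: 0.0
```

```bash
python3 p.py
```

```text
[266, 292, 98, 17, 1412] outer top edge [518.6  61.1 166. ] slide 30.7 tcp-outer [26.4  3.1]
8.3 [545.   64.2 120.7] [-0.7  0.3  0.2]
```

Second click. I'll repeat the same pattern for the third.

arm_command([
  [2,0,0,0,0],
  [4,0,0,0,0],
  [5,0,0,0,0],
  [6,0,0,0,0],
  [7,0,0,0,0],
])

```text
t: 8.8
eef_pos: [538.3, 63.1, 120.7]
tcp_rot: [3.142, 0.001, -2.991]
ft_force: [4.3, 1.9, -2.9]
opening: 0.003
grip_force: 2.2
```

arm_command([
  [1,0,0,0,0],
  [2,0,0,0,0],
  [3,0,0,0,0],
  [4,0,0,0,0],
  [4,0,0,0,0],
])

```text
t: 9.3
eef_pos: [535.0, 62.7, 120.7]
tcp_rot: [3.142, 0.002, -2.991]
ft_force: [4.1, 1.7, -1.9]
opening: 0.008
grip_force: 2.0
```

arm_command([
  [1,0,0,0,0],
  [2,0,0,0,0],
  [3,0,0,0,0],
  [3,0,0,0,0],
  [3,0,0,0,0],
])

```text
t: 9.8
eef_pos: [530.7, 62.0, 120.6]
tcp_rot: [3.142, -0.001, -2.99]
ft_force: [0.4, 0.5, 0.6]
opening: 0.005
grip_force: 0.0
```

```bash
python3 p.py
```

```text
[267, 310, 96, 15, 1110] outer top edge [510.7  59.9 166. ] slide 38.7 tcp-outer [20.1  2.1]
9.85 [530.8  62.  120.6] [-0.4 -0.5 -0.4]
```

arm_command([
  [1,0,0,0,0],
  [1,0,0,0,0],
  [1,0,0,0,0],
  [1,0,0,0,0],
  [1,0,0,0,0],
])

```text
t: 10.35
eef_pos: [530.1, 61.9, 120.6]
tcp_rot: [3.141, -0.0, -2.991]
ft_force: [0.8, 1.2, 0.4]
opening: 0.005
grip_force: 0.0
```

```bash
python3 p.py
```

```text
[267, 309, 96, 15, 1199] outer top edge [509.7  59.7 166. ] slide 39.7 tcp-outer [20.4  2.2]
10.4 [530.2  61.9 120.6] [-0.   0.6 -0. ]
```

arm_command([
  [1,0,0,0,0],
  [1,0,0,0,0],
  [1,0,0,0,0],
  [1,0,0,0,0],
  [1,0,0,0,0],
])

```text
t: 10.9
eef_pos: [529.2, 61.8, 120.6]
tcp_rot: [3.142, 0.0, -2.99]
ft_force: [-0.2, -0.2, -0.4]
opening: 0.006
grip_force: 0.0
```

```bash
python3 p.py
```

```text
[266, 292, 99, 17, 1435] outer top edge [502.7  58.8 166. ] slide 46.7 tcp-outer [26.5  2.9]
10.95 [529.2  61.8 120.6] [ 0.5 -0.  -0.7]
```

Third click: slide reads 46.7, and the same measurement read 15.0 and 30.7 at clicks 1 and 2. Retreat, lift, and go over to the start button.

arm_command([
  [-10,0,0,0,0],
  [-10,0,-20,0,0],
  [-10,0,-60,0,0],
  [-10,0,-100,0,0],
  [-10,0,-110,0,0],
])

```text
t: 11.45
eef_pos: [541.0, 63.4, 234.7]
tcp_rot: [-3.141, 0.006, -2.99]
ft_force: [-0.1, -0.1, -0.3]
opening: 0.009
grip_force: 0.0
```

arm_command([
  [9,-45,0,0,0],
  [18,-90,0,0,0],
  [27,-135,0,0,0],
  [36,-180,0,0,0],
  [45,-225,0,0,0],
])

```text
t: 11.95
eef_pos: [528.4, -167.8, 230.2]
tcp_rot: [3.141, -0.0, -2.99]
ft_force: [1.4, 0.2, 1.2]
opening: 0.001
grip_force: 0.0
```

arm_command([
  [9,-45,0,0,0],
  [18,-90,0,0,0],
  [25,-130,0,0,0],
  [29,-173,0,0,0],
  [29,-173,0,0,0],
])

```text
t: 12.45
eef_pos: [525.7, -346.0, 229.3]
tcp_rot: [-3.141, -0.0, -2.994]
ft_force: [-1.1, 1.1, 0.4]
opening: 0.007
grip_force: 0.0
```

```bash
cat > b.py <<'E'
from h import *
s=env.state(); c=cam("wrist"); print(s["t"],s["eef_pos"].round(1),s["tcp_rot"].round(3),s["ft_force"].round(1)); save(__import__("sys").argv[1],c[0])
a=-np.array(s["tcp_rot"])[2]; M=R.from_euler("xyz",s["tcp_rot"]).as_matrix()
for nm,lo,hi in(("green",(50,110,50),(85,255,255)),("red",(0,150,60),(6,255,255))):
    for b in blobs(c[0],lo,hi,300)[0]:
        p=plane(c,*b[1],74); print(nm,b,p.round(1),"tool shift",(M.T@(p-s["eef_pos"])).round(1))
t=cam("top"); print([ (b,plane(t,*b[1],74).round(1)) for b in blobs(t[0],(50,110,60),(85,255,255),60)[0] if b[1][1]>180])
print([ (b,plane(t,*b[1],166).round(1)) for b in blobs(t[0],(0,150,60),(6,255,255),20)[0] if b[1][0]<290])
E
python3 b.py w3.png
```

```text
12.45 [ 525.7 -346.   229.3] [-3.141 -0.    -2.994] [-1.1  1.1  0.4]
green ([38, 2, 45, 45, 1443], [58.9, 24.3]) [ 413.5 -543.7   74. ] tool shift [ 140.  -179.1  155.4]
green ([301, 203, 35, 35, 939], [317.5, 220.3]) [ 527.6 -342.1   74. ] tool shift [ -2.5   3.6 155.3]
red ([230, 177, 36, 37, 1047], [247.5, 195.5]) [ 515.7 -399.9   74. ] tool shift [ 17.7 -51.8 155.3]
[(([522, 265, 12, 12, 113], [527.6, 270.9]), array([ 412.8, -545.1,   74. ]))]
[(([268, 233, 17, 8, 100], [275.8, 236.6]), array([503.6,  56.5, 166. ]))]
```

View pics/w3.png

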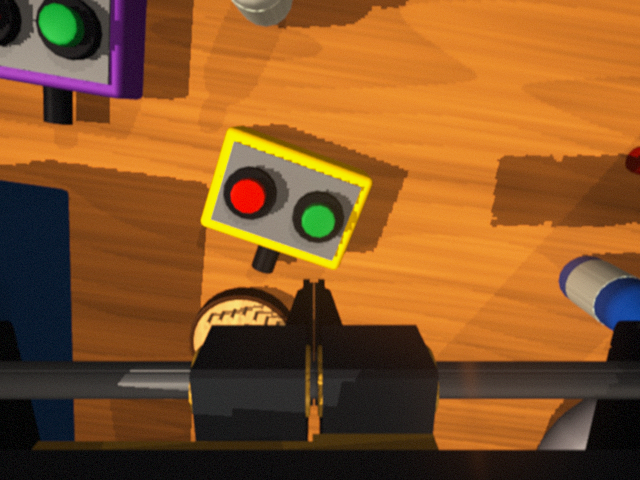

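The view shows the yellow box with green at (318,220) and red stop at (247,195). The gate has stayed put, with the paddle at x of about 503 in the top view. I correct by (-2.5, 3.6) and descend to about 10 mm above the cap.

arm_command([
  [-2,4,40,0,0],
  [-2,4,80,0,0],
  [-2,4,115,0,0],
  [-2,4,140,0,0],
  [-2,4,145,0,0],
])

```text
t: 13.05
eef_pos: [526.5, -334.9, 82.9]
tcp_rot: [3.138, -0.003, -2.989]
ft_force: [0.3, -0.1, -0.0]
opening: 0.001
grip_force: 0.0
```

```bash
python3 b.py w4.png
```

```text
13.05 [ 526.5 -334.9   82.9] [ 3.138e+00 -3.000e-03 -2.989e+00] [ 0.3 -0.1 -0. ]
green ([269, 262, 55, 58, 1619], [289.9, 285.4]) [ 523.1 -346.1   74. ] tool shift [  5.  -10.5   8.8]
red ([145, 221, 65, 62, 3045], [176.5, 251.7]) [ 514.5 -398.9   74. ] tool shift [ 21.5 -61.4   8.7]
[(([522, 265, 12, 12, 112], [527.6, 270.8]), array([ 413. , -545.1,   74. ]))]
[(([268, 233, 17, 8, 101], [275.8, 236.6]), array([503.6,  56.5, 166. ]))]
```

View pics/w4.png

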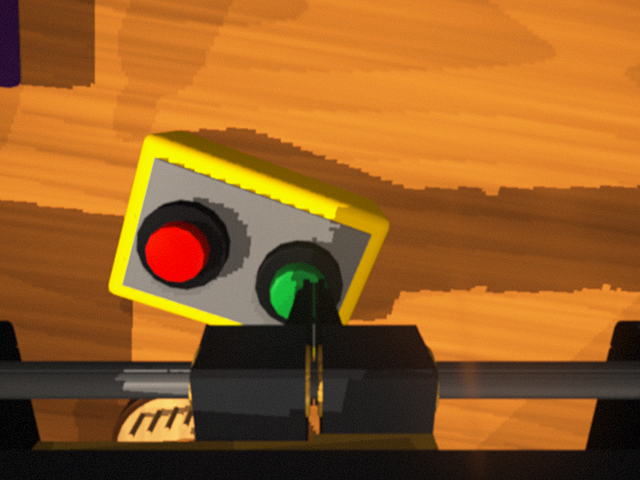

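The green cap is at about (300,293) and the fingertip sits about 7 mm to its right, so I shift -7 in ty and press.

arm_command([
  [0,-7,0,0,0],
  [0,-7,0,0,0],
  [0,-7,3,0,0],
  [0,-7,5,0,0],
  [0,-7,5,0,0],
])

```text
t: 13.65
eef_pos: [528.1, -343.9, 80.5]
tcp_rot: [3.141, -0.0, -2.991]
ft_force: [-0.3, -0.6, -0.4]
opening: 0.008
grip_force: 0.0
```

```bash
python3 b.py w5.png
```

```text
13.65 [ 528.1 -343.9   80.5] [ 3.141 -0.    -2.991] [-0.3 -0.6 -0.4]
green ([288, 263, 59, 51, 1355], [319.5, 282.9]) [ 520.4 -341.9   74. ] tool shift [7.3 3.2 6.5]
red ([163, 221, 65, 64, 3120], [194.9, 252.7]) [ 514.4 -399.    74. ] tool shift [ 21.8 -52.4   6.5]
[(([522, 265, 12, 12, 112], [527.6, 270.8]), array([ 413. , -545.1,   74. ]))]
[(([268, 233, 17, 8, 99], [275.8, 236.5]), array([503.8,  56.5, 166. ]))]
```

arm_command([
  [0,2,3,0,0],
  [0,2,6,0,0],
  [0,2,8,0,0],
  [0,2,10,0,0],
  [0,2,10,0,0],
])

```text
t: 14.25
eef_pos: [527.9, -341.8, 70.4]
tcp_rot: [3.141, -0.0, -2.99]
ft_force: [-0.4, 2.3, 2.8]
opening: 0.004
grip_force: 1.8
```

arm_command([
  [0,0,1,0,0],
  [0,0,2,0,0],
  [0,0,3,0,0],
  [0,0,4,0,0],
  [0,0,4,0,0],
])

```text
t: 14.75
eef_pos: [528.0, -341.9, 68.1]
tcp_rot: [-3.141, 0.001, -2.99]
ft_force: [-4.7, 7.0, 18.3]
opening: 0.005
grip_force: 9.1
```

It bottomed at z 68.1 with 18 N. Release and lift clear.

arm_command([
  [0,0,-5,0,0],
  [0,0,-20,0,0],
  [0,0,-60,0,0],
  [0,0,-100,0,0],
  [0,0,-130,0,0],
])

```text
t: 15.25
eef_pos: [528.2, -342.6, 199.7]
tcp_rot: [-3.139, 0.002, -2.991]
ft_force: [0.5, -0.6, 0.2]
opening: 0.008
grip_force: 0.0
```

arm_command([
  [0,0,0,0,0],
  [0,0,0,0,0],
  [0,0,0,0,0],
  [0,0,0,0,0],
  [0,0,0,0,0],
])

```text
t: 15.75
eef_pos: [527.7, -341.9, 195.6]
tcp_rot: [3.14, -0.001, -2.991]
ft_force: [-0.1, -0.1, 0.9]
opening: 0.004
grip_force: 0.0
```

```bash
python3 b.py w6.png; python3 -c "
from h import *
print(env.job_done())"
```

```text
15.75 [ 527.7 -341.9  195.6] [ 3.140e+00 -1.000e-03 -2.991e+00] [-0.1 -0.1  0.9]
green ([0, 0, 48, 33, 1246], [22.4, 14.2]) [ 416.9 -542.9   74. ] tool shift [ 139.7 -182.2  121.6]
green ([294, 209, 38, 39, 1152], [312.5, 228.4]) [ 527.3 -342.1   74. ] tool shift [  0.3  -0.3 121.6]
red ([215, 181, 41, 41, 1289], [235.0, 200.8]) [ 515.5 -399.7   74. ] tool shift [ 20.7 -55.4 121.6]
[(([522, 265, 12, 12, 112], [527.6, 270.8]), array([ 413. , -545.1,   74. ]))]
[(([268, 233, 17, 8, 103], [276.0, 236.5]), array([503.8,  56. , 166. ]))]
the job is handed in; nothing more can be done
None
```

The job is handed in, with no verdict returned: by my camera measurements the gate rests in its third click, and the green start button was pressed to its stop (fingertip at z 68 mm, 18 N) and let go, with the arm now clear of everything.

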